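# Fit a test panel to the heat-loss box

### The job

Pull the black bolt knob on the side of the grey heat-loss box out until it stays out, then draw the panel that is both tall and wide from the pile leaning on the low bench divider, leaving all the other panels leaning there, and stand it on the ledge in the box's sloping front, leaning back on the window frame; do not drop it. With the panel in place, push the knob fully home again so that the bolt locks it in, and leave everything else on the bench where it is.

Things in the scene. Friction and masses are not known exactly. Their poses are not given: they have to be found in the camera images.
- panel_tall: The panel wanted: plain plywood, 9 mm thick, 150 wide, 205 tall: the only one both tall and wide, its top well above the other wide ones (135 to 158 tall). Second to fifth from the divider. Origin: centre of its underside (middle of its foot edge); z runs up along the panel (leaning 12 degrees), y along its width, x through it, towards the divider at the start. 0.12 to 0.24 kg.
- panel_back: Another panel, plywood, 220 wide x 158 tall x 9 thick; always rearmost, leaning on the divider's top edge. Origin and axes as for panel_tall.
- panel_a: Another panel in the pile, light wood, 150 wide x 150 tall x 9 thick. Origin and axes as for panel_tall.
- panel_b: Another panel in the pile, cork, 120 wide x 158 tall x 9 thick. Origin and axes as for panel_tall.
- panel_c: Another panel in the pile, plywood, 180 wide x 135 tall x 9 thick. Origin and axes as for panel_tall.
- panel_narrow: A narrow strip panel, plywood, 60 wide x 195 tall x 9 thick, always frontmost in the pile and standing somewhere along it, so that it may be in the way of a finger in front of panel_tall. Origin and axes as for panel_tall.
- divider: Low upright grey bench divider, fixed, 400 long, 30 thick, 145 high. The six panels lean on it 12 degrees, face to face, their feet on the bench 35 to 90 mm in front of it. Origin: bottom of the front face, middle of its length; x points into the divider (away from the panels), y along it, z up.
- test_box: Grey painted heat-loss test box, fixed, 200 deep, 184 wide, 165 high, with an open window (lamp inside) in its front, which slopes back 12 degrees from vertical. Origin: centre of its underside; x from front to back, y to the side away from the bolt, z up. Two bungs and a thermometer stem on its top, 145 mm behind the ledge, rise to 225 mm above the bench.
- seat (a point): Point on the box's ledge (20 mm above the bench) for the middle of the panel's foot; the panel's z then rises 12 degrees from vertical, tilting to the box's +x. The window frame and two side guides end 150 mm up the slope. Guides: inner faces 160 apart, standing 22 mm out of the frame. The ledge has a front lip 10 mm high; channel 17 mm deep from frame to lip.
- knob_grip (a point): Centre of the bolt's black knob, a cylinder 24 mm in diameter and 24 mm long on the -y side of the box, its axis along the box's y; about 229 mm above the bench. It can be pinched from above. It moves with the bolt.
- bolt_tip (a point): Tip of the bolt, an 8 mm round steel pin on the knob's axis, 72 mm from knob_grip towards the box's +y. Home, it lies 5 mm above a seated panel's top edge, 13 mm over its corner, and bars the way in or out; pulled out it is clear. Its steel housing (83 to 107 mm from the box's middle) rises 224 mm up the slope.
- bolt_knob (a joint): Travel of the knob and bolt in m: 0 pushed home, 0.024 pulled fully out, along the box's -y. A snap spring holds it at both ends; between them it snaps to the nearer end. The knob starts home. About 6 to 8 N moves it.
- mortar: White ceramic mortar with its pestle, 116 mm across, 55 high (pestle to 120). Origin: centre of its underside. Leave alone.
- beaker: Small glass beaker, 68 mm across, 90 high, near the pile. Origin: centre of its underside. Leave alone.
- flask: Conical glass flask, 80 mm across, 110 high, near the box. Origin: centre of its underside. Leave alone.
- tube_rack: Wooden test-tube rack with four tubes, 60 x 180 mm (along its y), 119 high. Origin: centre of its underside. Leave alone.
- retort_stand: Retort stand, base 130 x 210 mm, rod 12 mm thick rising to 412 mm, 70 mm to its -y from the origin, with a clamp at 260 mm that reaches 125 mm towards its +x. Origin: centre of the base's underside. Leave alone.
- wash_bottle: White plastic wash bottle, 56 mm across, 150 high. Origin: centre of its underside. Leave alone.
- pencil: Pencil, 170 mm long (188 with its point), 7 thick, lying on the bench by the worksheets. Origin: under its middle. Leave alone.

How it is judged:
By the outcome, as a careful person would: the job done as asked, in the order asked, and still so for the second after the job is handed in, with the robot touching nothing.
It also fails if it takes over 72 s, if anything falls off the work surface, if the arm or the gripper's body presses on something with over 40 N, if the wrist force passes 120 N, or if a joint passes its speed limit or range.

### The arm

A 6-joint arm with a two-finger parallel gripper is mounted at the origin on the work surface. World frame = base frame: x ahead of the robot, y to its left, z up, the work surface at z = 0. Lengths are in mm, angles in rad, forces in N, time in s.
With the tool pointing down it reaches from about 300 to 775 mm from the base axis. Payload 14.6 kg.
Tool frame: the origin (TCP) lies at the very end of the fingers, on their centre line; the grasp point (between the pads) lies 19 mm behind it; z points along the fingers, y is the direction in which the jaws open and shut (so a half turn about z gives the same grasp; the last joint's range is limited). The gripper opens to 94 mm and grips with 3 to 60 N. Pads are 16 mm wide; open, the fingers measure 119 mm over their backs; the gripper's body (75 mm by 177 mm) begins 78 mm behind the grasp point.
Start: joints at [1.095, 0.3, 1.521, -0, 1.321, -0.067], TCP at [218.626, 504.67, 205.446] pointing down, gripper open.
Joint ranges: [-3.03, 3.03], [-0.79, 2.21], [0.23, 2.52], [-1.04, 4.18], [0, 3.07], [-2.55, 2.55]. Speed limits (rad/s): [2.22, 2.22, 2.57, 3.14, 3.14, 3.14].

### API

Orientations are given as [roll, pitch, yaw] about the fixed x, y, z axes, in that order (R = Rz(yaw) Ry(pitch) Rx(roll)).
In Python, from cell import manip gives the robot as it stands.
- The arm moves only by the shell command python3 -m inch 'ROWS' [FORCE]. ROWS is a JSON object of lists of equal length, an entry for each row: "grip": the opening, from -1 (shut) to 1 (fully open), so that 0 is half open; "travel": the shift along the world's x, y, z in cm, a list of three; "turn": the turn, a rotation vector about the world's x, y, z in degrees, a list of three. A call has 1 to 10 rows; each row is the pose to reach, as a shift and turn from the pose measured when the call began; what a row does not reach only later rows make up. A row lasts 1/8 s, in which the tool goes at most 62.5 mm and 10.7 degrees, less where a joint would pass 70% of its speed; a pose out of reach is approached as far as the arm can. A call with a gripper value outside its range is refused whole. The fingers move at their own pace and stop on an object; FORCE is the grip in N (left out, the last holds). Time passes only in rows, so rows that repeat a pose let the fingers close. It gives the time, the measured TCP pose, the force and the opening at its end, in the units of the state.
- manip.read_state(): the state, without advancing time (a new reading comes with each control period).
- manip.camera(name): name is "scene" or "top"; returns (picture, depth): 480x640x3 uint8, red, green, blue; 480x640 float32, mm along the optical axis (not along the pixel's ray), 0 where there is no reading.
- manip.calibration(name): a dict with "fx", "fy", "cx", "cy" (pixels), "k1" (the pictures are not rectified: a ray, as slopes to the right and down, at radius r is drawn at 1 + k1 r^2 times it, then the intrinsics apply), "world_from_camera" (4x4, takes a point from camera to world coordinates). Camera axes: x right, y up, looking along -z (the intrinsics and any distortion apply to the point x, -y, -z); pixel columns grow to the right and rows downward; lengths in mm; the calibration is good to about 2 mm. A picture is of the moment at which its call begins. calibration takes no time and is no camera call.
- manip.sign_off(): hands the job in, once; it reports no verdict.
Trained networks look in the newest picture that a camera, given by its name, has taken for a name from the list of things; names that differ only in an ending like _2 or _b are one class to them, and where a whole thing is asked for, a point or a joint stands for the part that bears it (a point fixed in the world has none). Each returns a list of dicts, best first, with "p" (0 to 1); they miss things now and then, are a little off and sometimes report something else, mostly with a low value. They report only what shows in the picture. A call takes as long as a camera call.
- manip.look_for(camera, label): "bbox" ([left, top, right, bottom] in pixels, round what is visible of it).
The state is a dict: "clock": time; "joints": joint angles; "qd": joint speeds; "effort": joint torques, N m; "eef_pos": TCP position; "eef_rot": TCP orientation; "wrist_force": force on the tool from outside, world axes, zero at the start; "moment": the same for the moment, N m; "finger_gap": finger opening in mm.
Only numpy, scipy, OpenCV 4.12 (cv2) and the standard library are available. Lean on these libraries where they do the work, as an engineer would, in place of code of your own. Each camera call takes 0.05 s, during which the arm holds its last target.

## Working session

There is one attempt and no reset: what is moved stays moved. The work goes in short steps, Python scripts to look and compute and a shell command to move; the robot and the scene stay as the last step left them, time stands still between calls to the robot, and variables do not carry over. Pictures are saved under pics/ and viewed, and the job is handed in when it is done.

```bash
ls; mkdir -p pics
cat > h.py <<'E'
from cell import manip
import numpy as np, cv2
def snap(n,f):
    p,d=manip.camera(n); cv2.imwrite('pics/'+f+'.png',p[:,:,::-1]); np.savez('/tmp/'+f+'.npz',p=p,d=d); return p,d
def rays(n,uv):
    c=manip.calibration(n); uv=np.asarray(uv,float).reshape(-1,2)
    a=np.stack([(uv[:,0]-c['cx'])/c['fx'],(uv[:,1]-c['cy'])/c['fy']],1); s=a.copy()
    for _ in range(30): s=a/(1+c['k1']*(s**2).sum(1,keepdims=True))
    return s
def world(n,uv,d):
    c=manip.calibration(n); s=rays(n,uv); d=np.asarray(d,float).reshape(-1)
    P=np.stack([s[:,0]*d,-s[:,1]*d,-d,np.ones_like(d)],1)
    return (P@np.array(c['world_from_camera']).T)[:,:3]
def cloud(n,d):
    v,u=np.mgrid[0:480,0:640]; W=world(n,np.stack([u.ravel(),v.ravel()],1),d.ravel()).reshape(480,640,3); W[d==0]=np.nan; return W
def proj(n,P):
    c=manip.calibration(n); P=np.asarray(P,float).reshape(-1,3); M=np.linalg.inv(np.array(c['world_from_camera']))
    q=np.c_[P,np.ones(len(P))]@M.T; s=np.stack([q[:,0]/-q[:,2],-q[:,1]/-q[:,2]],1); s=s*(1+c['k1']*(s**2).sum(1,keepdims=True))
    return np.stack([s[:,0]*c['fx']+c['cx'],s[:,1]*c['fy']+c['cy']],1)
E
python3 - <<'E'
from h import *
for n in('scene','top'):
    snap(n,n+'0'); c=manip.calibration(n); print(n,c['fx'],c['k1'],np.round(c['world_from_camera'],2).tolist())
print(manip.read_state())
E
```

```text
pics
scene 609.4016032725173 -0.025050604869201472 [[0.09, 0.95, -0.3, 196.12], [-1.0, 0.09, -0.02, -41.4], [0.01, 0.3, 0.95, 1294.4], [0.0, 0.0, 0.0, 1.0]]
top 452.5293360876434 -0.11335313169604239 [[-0.02, 0.99, -0.11, 442.32], [-1.0, -0.02, 0.01, 4.53], [0.0, 0.11, 0.99, 1269.84], [0.0, 0.0, 0.0, 1.0]]
{'clock': 0.1, 'joints': array([ 1.09540577e+00,  3.00379933e-01,  1.52151395e+00, -1.11986202e-05,
        1.32068034e+00, -6.65923065e-02]), 'qd': array([-0.00161199, -0.00095639, -0.00224064, -0.00063229,  0.00237839,
        0.00053258]), 'effort': array([ 2.58315478e-03, -5.32648551e+01, -3.53277934e+01,  7.10381521e-02,
        2.35414901e-02, -7.77855485e-05]), 'eef_pos': array([218.52555852, 504.47542178, 204.96473269]), 'eef_rot': array([-3.14061254e+00, -5.44932764e-05,  2.73279715e+00]), 'wrist_force': array([ 0.21746142,  0.34922347, -0.2546827 ]), 'moment': array([-0.10613166,  0.00977897, -0.03535312]), 'finger_gap': 94.18880429144355}
```

View pics/scene0.png

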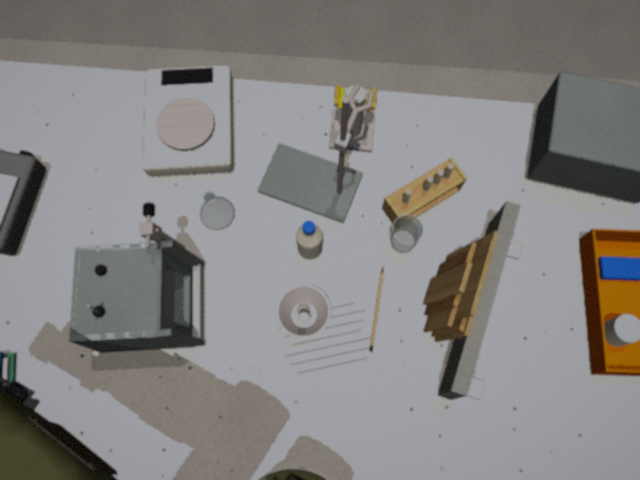

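View pics/top0.png

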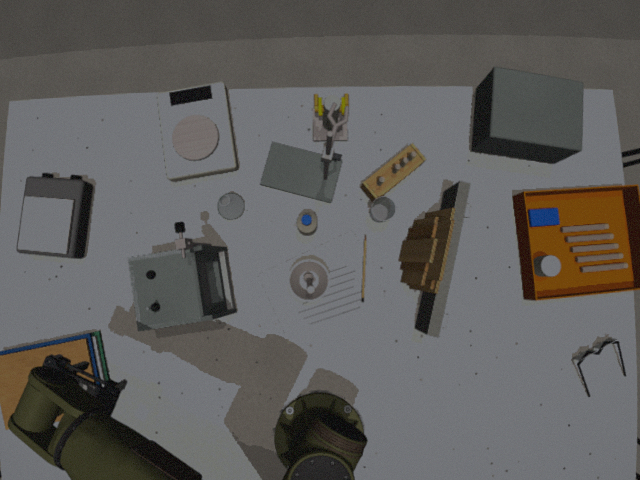

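Run:
```python
from h import *
a=np.load('/tmp/scene0.npz'); p,d=a['p'],a['d']
def crop(u0,v0,u1,v1,k,f): cv2.imwrite('pics/'+f+'.png',cv2.resize(np.clip(p[v0:v1,u0:u1,::-1].astype(float)*1.5,0,255).astype(np.uint8),None,fx=k,fy=k,interpolation=cv2.INTER_CUBIC))
crop(415,190,525,400,2.8,'c_p'); crop(60,180,240,360,3.3,'c_b')
a=np.load('/tmp/top0.npz'); p=a['p']; crop(390,170,480,340,3.5,'c_pt')
for n in ('scene','top'):
    for l in ['panel_tall','panel_narrow','panel_back','divider','test_box','knob_grip','retort_stand','flask']:
        print(n,l,[(np.round(x['bbox']).tolist(),round(x['p'],2)) for x in manip.look_for(n,l)[:2]])
```

```text
scene panel_tall [([294.0, 222.0, 320.0, 260.0], 0.69), ([452.0, 238.0, 497.0, 319.0], 0.67)]
scene panel_narrow [([427.0, 266.0, 468.0, 305.0], 0.78), ([276.0, 284.0, 334.0, 337.0], 0.34)]
scene panel_back [([436.0, 233.0, 500.0, 338.0], 0.61), ([453.0, 240.0, 497.0, 321.0], 0.26)]
scene divider [([437.0, 200.0, 522.0, 399.0], 0.97), ([275.0, 286.0, 333.0, 338.0], 0.43)]
scene test_box [([71.0, 201.0, 205.0, 352.0], 0.94)]
scene knob_grip [([142.0, 205.0, 152.0, 247.0], 0.53)]
scene retort_stand [([260.0, 83.0, 375.0, 226.0], 0.58)]
scene flask [([198.0, 191.0, 234.0, 229.0], 0.83)]
top panel_tall [([426.0, 217.0, 452.0, 284.0], 0.68)]
top panel_narrow [([400.0, 238.0, 437.0, 262.0], 0.61)]
top panel_back [([404.0, 208.0, 452.0, 294.0], 0.96)]
top divider [([413.0, 180.0, 470.0, 337.0], 0.8)]
top test_box [([128.0, 224.0, 235.0, 330.0], 0.97)]
top knob_grip [([175.0, 223.0, 185.0, 256.0], 0.5)]
top retort_stand [([260.0, 107.0, 349.0, 203.0], 0.75)]
top flask [([219.0, 192.0, 242.0, 220.0], 0.87)]
```

Run:
```python
import cv2,numpy as np
a=[cv2.imread(f'pics/{f}.png') for f in ('c_p','c_pt','c_b')]
h=max(x.shape[0] for x in a); print([x.shape for x in a])
```

```text
[(588, 308, 3), (595, 315, 3), (594, 594, 3)]
```

View pics/c_p.png

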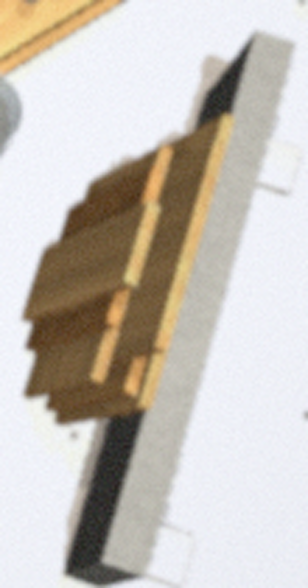

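View pics/c_pt.png

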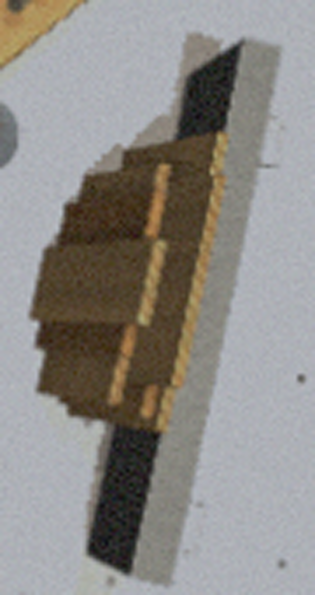

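View pics/c_b.png

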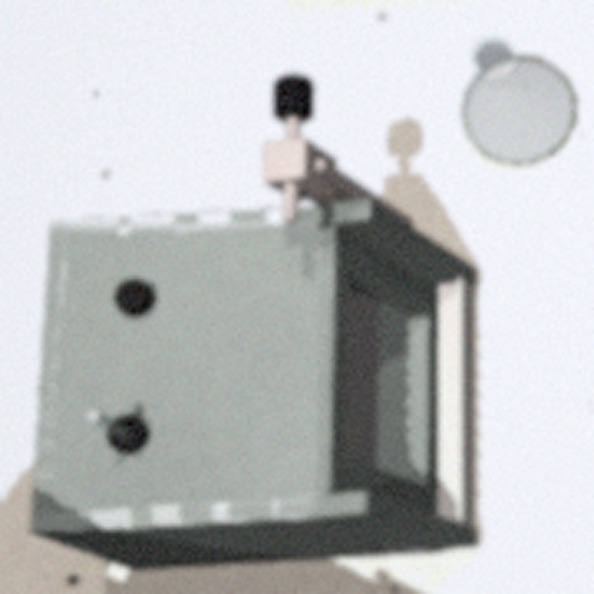

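Run:
```python
from h import *
C=[]
for n in ('scene','top'):
    d=np.load(f'/tmp/{n}0.npz')['d']; W=cloud(n,d)
    print(n,'bench z',np.nanmedian(W[330:360,380:420] if n=='scene' else W[320:360,480:500],axis=(0,1)))
    u0,v0,u1,v1=(415,190,525,405) if n=='scene' else (390,170,475,345)
    C.append(W[v0:v1,u0:u1].reshape(-1,3))
for n,c in zip(('scene','top'),C):
    c=c[~np.isnan(c[:,2])]
    t=c[(abs(c[:,2]-145)<4)]
    r=cv2.minAreaRect(t[:,:2].astype(np.float32)); print(n,len(t),r)
    print(np.histogram(c[:,2],bins=range(-10,230,10)))
```

```text
scene bench z [ 389.16138035 -188.84345666    0.60518735]
top bench z [ 251.78428225 -486.1198489    -1.05453834]
scene 3045 ((489.02874755859375, -309.44403076171875), (88.69853973388672, 400.5826721191406), 75.14900970458984)
(array([7150, 6972,  362,  225,  213,  247,  265,  610,  295,  315,  279,
        284,  307,  368,  509, 3274,  558,  218,  223,  252,  362,  283,
          0]), array([-10,   0,  10,  20,  30,  40,  50,  60,  70,  80,  90, 100, 110,
       120, 130, 140, 150, 160, 170, 180, 190, 200, 210, 220]))
top 1659 ((489.29083251953125, -308.78509521484375), (87.27149963378906, 398.2591552734375), 75.22132873535156)
(array([5556, 3225,  185,  174,  155,  177,  196,  386,  214,  228,  213,
        220,  230,  240,  381, 1797,  357,  131,  140,  209,  273,  130,
          0]), array([-10,   0,  10,  20,  30,  40,  50,  60,  70,  80,  90, 100, 110,
       120, 130, 140, 150, 160, 170, 180, 190, 200, 210, 220]))
```

Run:
```python
from h import *
th=np.radians(75.17); X=-np.array([np.cos(th),np.sin(th)]); Y=np.array([-X[1],X[0]]); 
imgs=[]
for n in ('scene','top'):
    a=np.load(f'/tmp/{n}0.npz'); W=cloud(n,a['d']); 
    x=W[...,:2]@X; y=W[...,:2]@Y; z=W[...,2]
    t=(abs(z-145)<4)&(abs(W[...,0]-489)<230)&(abs(W[...,1]+309)<140)
    xt=x[t]; h=np.histogram(xt,bins=np.arange(xt.min()-1,xt.max()+2,2)); 
    print(n,'x range',np.percentile(xt,[.5,5,50,95,99.5]),'y',np.percentile(y[t],[0.3,99.7]))
    x0=np.percentile(xt,99)-30; y0=np.percentile(y[t],[.3,99.7]).mean(); print(x0,y0)
    # face coordinate s: perpendicular distance along lean; t along
    c,s=np.cos(np.radians(12)),np.sin(np.radians(12))
    xx=x-x0; yy=y-y0; nrm=xx*c-z*s; up=xx*s+z*c   # panel plane const nrm
    m=(z>25)&(xx>-120)&(xx<35)&(abs(yy)<150)
    # top view raster
    R=np.zeros((150,300,3),np.uint8)
    ii=np.argsort(z[m]); X_=np.round(xx[m][ii]+115).astype(int); Y_=np.round(yy[m][ii]+150).astype(int); zz=z[m][ii]
    H=np.zeros((150,300)); ok=(X_>=0)&(X_<150)&(Y_>=0)&(Y_<300); H[X_[ok],Y_[ok]]=zz[ok]
    H=cv2.dilate(H,np.ones((3,3)))
    cm=cv2.applyColorMap(np.clip(H*1.15,0,255).astype(np.uint8),cv2.COLORMAP_JET); cm[H==0]=0
    imgs.append(cv2.resize(cm,None,fx=2.6,fy=2,interpolation=cv2.INTER_NEAREST))
    for yb in range(-130,131,10):
        k=m&(abs(yy-yb)<3)&(nrm<-20)
        if k.sum()<5: continue
        zk=z[k]; 
        # list: max z and nrm there
        o=np.argsort(-up[k])[:6]
        print(yb,'up',up[k][o].round(0)[:4],'nrm',nrm[k][o].round(0)[:4],'| minnrm',np.percentile(nrm[k],3).round(0))
cv2.imwrite('pics/rect.png',np.vstack(imgs))
```

```text
scene x range [131.77498431 159.81178463 201.82172437 216.22295897 217.6450887 ] y [352.30724228 749.06398868]
187.42185403617802 550.6856154780013
-130 up [147. 145. 145. 144.] nrm [-24. -22. -30. -25.] | minnrm -30.0
-120 up [147. 147. 146. 145.] nrm [-20. -24. -27. -22.] | minnrm -29.0
-110 up [150. 146. 144. 144.] nrm [-21. -24. -24. -22.] | minnrm -30.0
-100 up [148. 147. 147. 146.] nrm [-24. -22. -24. -28.] | minnrm -29.0
-90 up [154. 154. 153. 153.] nrm [-36. -35. -34. -38.] | minnrm -40.0
-80 up [155. 154. 153. 153.] nrm [-36. -35. -32. -33.] | minnrm -67.0
-70 up [155. 154. 153. 153.] nrm [-40. -35. -35. -40.] | minnrm -67.0
-60 up [197. 196. 196. 196.] nrm [-56. -55. -50. -49.] | minnrm -67.0
-50 up [197. 197. 196. 196.] nrm [-55. -53. -51. -56.] | minnrm -75.0
-40 up [200. 198. 198. 197.] nrm [-59. -55. -50. -51.] | minnrm -77.0
-30 up [201. 198. 197. 196.] nrm [-58. -56. -52. -54.] | minnrm -77.0
-20 up [198. 197. 197. 196.] nrm [-51. -54. -52. -54.] | minnrm -86.0
-10 up [199. 199. 198. 197.] nrm [-52. -55. -55. -52.] | minnrm -86.0
0 up [197. 197. 196. 196.] nrm [-51. -
[... 2257 characters left out ...]
 -86.0
40 up [198. 197. 195. 194.] nrm [-58. -58. -50. -56.] | minnrm -77.0
50 up [198. 197. 195. 194.] nrm [-52. -51. -55. -49.] | minnrm -77.0
60 up [196. 195. 194. 193.] nrm [-58. -53. -50. -55.] | minnrm -77.0
70 up [195. 195. 194. 193.] nrm [-58. -57. -49. -54.] | minnrm -76.0
80 up [196. 196. 195. 194.] nrm [-58. -50. -54. -57.] | minnrm -67.0
90 up [143. 142. 126. 125.] nrm [-21. -21. -39. -66.] | minnrm -68.0
100 up [152. 152. 152. 150.] nrm [-34. -32. -38. -34.] | minnrm -41.0
110 up [155. 152. 151. 151.] nrm [-38. -32. -33. -34.] | minnrm -41.0
120 up [155. 151. 150. 150.] nrm [-39. -38. -32. -35.] | minnrm -42.0
130 up [146. 144. 143. 142.] nrm [-33. -23. -22. -30.] | minnrm -32.0
```

View pics/rect.png

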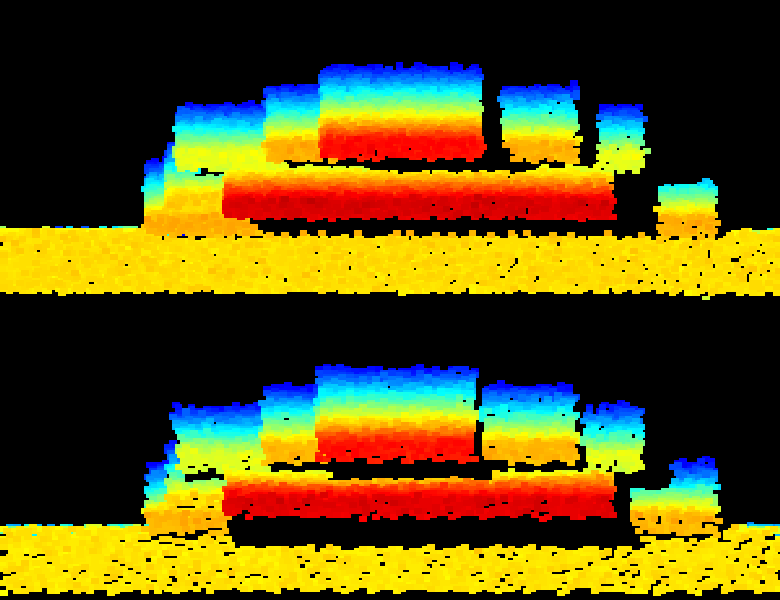

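Run:
```python
from h import *
for n in ('scene','top'):
    a=np.load(f'/tmp/{n}0.npz'); W=cloud(n,a['d']); z=W[...,2]
    u0,v0,u1,v1=(60,225,215,365) if n=='scene' else (120,235,240,340)
    S=np.zeros_like(z,bool); S[v0:v1,u0:u1]=1
    t=S&(abs(z-165)<3.5); r=cv2.minAreaRect(W[t][:,:2].astype(np.float32)); print(n,'top',t.sum(),r)
    c=cv2.boxPoints(r); print(c.round(1).tolist())
    p=a['p'].astype(int).sum(2)
    K=(slice(195,222),slice(138,160)) if n=='scene' else (slice(215,240),slice(170,190))
    k=np.zeros_like(S); k[K]=1; k&=(z>150)
    q=W[k]; print('knob',k.sum(),q.mean(0),np.percentile(q,[2,50,98],axis=0).round(1).tolist())
    k2=k&(p<120); q=W[k2]; print('black',k2.sum(),q.mean(0),np.percentile(q,[2,50,98],axis=0).round(1).tolist())
    # tall objects
    for nm,(a0,b0,a1,b1) in dict(stand=(260,80,380,226),flask=(195,188,238,232),bottle=(290,215,325,262),beaker=(388,210,425,255),rack=(380,155,470,225)).items():
        if n=='top':continue
        q=W[b0:b1,a0:a1].reshape(-1,3); q=q[q[:,2]>30]; print(nm,np.nanpercentile(q,[1,50,99],axis=0).round(0).tolist())
        if nm=='stand':
            for lo,hi in((40,200),(200,300),(300,420)):
                g=q[(q[:,2]>lo)&(q[:,2]<hi)]; 
                if len(g): print(lo,len(g),np.percentile(g,[2,98],axis=0).round(0).tolist())
```

```text
scene top 7397 ((422.4490051269531, 359.4521789550781), (187.48915100097656, 194.3320770263672), 8.693692207336426)
[[315.1000061035156, 441.29998779296875], [344.5, 249.1999969482422], [529.7999877929688, 277.6000061035156], [500.3999938964844, 469.70001220703125]]
knob 199 [558.13828136 313.74139536 237.36851299] [[540.4, 304.4, 228.2], [557.4, 313.1, 238.0], [573.2, 325.2, 244.7]]
black 100 [560.83628615 312.60148556 239.67127302] [[551.9, 304.5, 233.5], [560.6, 312.3, 239.7], [570.5, 321.0, 244.8]]
stand [[589.0, -94.0, 37.0], [790.0, -41.0, 222.0], [915.0, 23.0, 412.0]]
40 966 [[589.0, -94.0, 46.0], [915.0, 23.0, 183.0]]
200 797 [[704.0, -82.0, 213.0], [835.0, -21.0, 290.0]]
300 251 [[713.0, -38.0, 303.0], [723.0, -27.0, 413.0]]
flask [[614.0, 207.0, 30.0], [635.0, 231.0, 60.0], [667.0, 263.0, 112.0]]
bottle [[556.0, -7.0, 32.0], [572.0, 19.0, 101.0], [601.0, 46.0, 153.0]]
beaker [[584.0, -215.0, 31.0], [638.0, -181.0, 66.0], [672.0, -148.0, 93.0]]
rack [[636.0, -303.0, 37.0], [714.0, -211.0, 67.0], [791.0, -136.0, 121.0]]
top top 4489 ((420.6576232910156, 359.8519287109375), (187.7274169921875, 195.09048461914062), 9.40254020690918)
[[312.1000061035156, 440.79998779296875], [344.0, 248.3000030517578], [529.2000122070312, 279.0], [497.29998779296875, 471.3999938964844]]
knob 148 [555.09548859 313.19521374 237.47597463] [[533.1, 300.1, 226.1], [556.4, 313.0, 238.3], [573.0, 325.5, 244.0]]
black 81 [561.00236871 313.86677466 239.73654003] [[550.9, 304.8, 233.7], [561.0, 313.8, 240.1], [571.7, 324.3, 244.3]]
```

```bash
cat >> h.py <<'E'
BO=np.array([422.2,355.3]); by=np.radians(9.0)
BX=np.array([-np.sin(by),np.cos(by)]); BY=np.array([-np.cos(by),-np.sin(by)])
def tobox(P): P=np.asarray(P); return np.stack([(P[...,:2]-BO)@BX,(P[...,:2]-BO)@BY,P[...,2]],-1)
E
python3 - <<'E'
from h import *
for n in ('scene','top'):
    a=np.load(f'/tmp/{n}0.npz'); W=cloud(n,a['d']); B=tobox(W); m=(abs(B[...,0]+80)<90)&(abs(B[...,1])<115)&(B[...,2]>5)&(B[...,2]<280)
    print(n)
    for lo,hi in ((-78,-60),(-40,-10),(-10,10),(10,40),(60,78)):
        k=m&(B[...,1]>lo)&(B[...,1]<hi); q=B[k]
        print('y',lo,hi)
        for z0 in range(5,190,10):
            g=q[(q[:,2]>=z0)&(q[:,2]<z0+10)]
            if len(g)>2: print('  z',z0,len(g),np.percentile(g[:,0],[3,25,50,75,97]).round(1),np.median(g[:,2]).round(1))
E
```

```text
scene
y -78 -60
  z 5 96 [-156.1  -59.5  -51.4  -43.5  -38.6] 10.1
  z 15 85 [-122.4 -110.9 -104.4  -99.4  -60.7] 20.4
  z 25 40 [-120.5 -118.4 -112.3  -98.4  -95.9] 29.3
  z 35 22 [-117.5  -97.8  -96.3  -95.3  -93.5] 39.2
  z 45 12 [-95.6 -94.3 -93.8 -93.2 -91.9] 47.7
  z 55 18 [-94.2 -92.5 -92.  -91.4 -90.6] 58.6
  z 65 20 [-91.  -90.3 -89.5 -88.9 -87.6] 69.2
  z 75 15 [-88.6 -88.  -87.4 -86.7 -85.5] 79.6
  z 85 18 [-87.9 -86.2 -85.7 -84.1 -83.2] 89.3
  z 95 19 [-85.5 -84.4 -83.5 -82.5 -80.7] 100.3
  z 105 23 [-87.  -82.3 -80.9 -80.2 -79.2] 110.5
  z 115 20 [-98.9 -79.8 -79.  -78.1 -77.2] 121.6
  z 125 25 [-98.2 -78.7 -76.8 -76.3 -74.9] 130.0
  z 135 25 [-96.3 -76.6 -75.2 -74.1 -73.2] 139.3
  z 145 33 [-93.4 -83.5 -73.2 -71.8 -70.7] 149.9
  z 155 176 [-79.4 -58.6 -34.4 -15.4   8.5] 163.5
  z 165 223 [-72.7 -52.2 -31.1  -9.2   8.4] 166.7
y -40 -10
  z 5 193 [-142.7  -67.7  -54.1  -45.8  -38.9] 11.0
  z 15 190 [-121.5 -107.6  -99.1  -70.9  -60.3] 18.7
  z 25 106 [-119.5 -116.5  -98.5  -92.9  -84.7] 30.9
  z 35 63 [-117.3  -96.3  -93.7  -89.6  -85.6] 36.7
  z 145 22 [-72.3 -71.8 -71.2
[... 3747 characters left out ...]
12.4  -95.6  -93.2] 30.1
  z 35 13 [-115.7  -94.1  -93.5  -92.4  -91.5] 40.5
  z 45 9 [-92.4 -91.  -90.9 -90.8 -89.1] 51.4
  z 55 14 [-90.7 -89.3 -88.7 -88.  -86.3] 61.2
  z 65 10 [-87.6 -86.7 -86.4 -85.8 -84.7] 73.1
  z 75 9 [-85.4 -85.3 -84.4 -83.9 -82.7] 80.4
  z 85 7 [-84.9 -84.4 -84.  -83.4 -82.3] 91.1
  z 95 11 [-84.5 -83.  -81.8 -81.2 -79.5] 98.7
  z 105 12 [-82.8 -81.  -80.7 -79.7 -78.9] 109.0
  z 115 14 [-79.7 -78.6 -78.1 -77.5 -76. ] 120.6
  z 125 12 [-78.4 -77.  -75.6 -75.2 -74.3] 130.2
  z 135 13 [-75.3 -74.6 -73.7 -73.2 -71.6] 138.8
  z 145 16 [-74.  -72.3 -71.6 -70.5 -69.2] 149.3
  z 155 132 [-69.4 -53.1 -32.4 -13.6   5.5] 163.4
  z 165 116 [-66.8 -49.6 -28.7  -6.2   8.7] 166.4
```

```bash
sed -i 's/radians(9.0)/radians(8.5)/' h.py
python3 - <<'E'
from h import *
for n in ('scene','top'):
    a=np.load(f'/tmp/{n}0.npz'); W=cloud(n,a['d']); B=tobox(W)
    f=B[...,0]+103.6-B[...,2]*np.tan(np.radians(12))  # frame offset, ~0 on frame
    for sgn in (-1,1):
        k=(f<-6)&(f>-26)&(B[...,2]>60)&(B[...,2]<175)&(sgn*B[...,1]>60)&(sgn*B[...,1]<120)
        q=B[k]; print(n,sgn,k.sum(),np.percentile(f[k],[2,50,98]).round(1),np.percentile(q[:,1],[1,10,50,90,99]).round(1))
    k=(abs(f)<2.5)&(B[...,2]>60)&(B[...,2]<160)&(abs(B[...,1])<90)
    print('frame f',np.median(f[k]),np.percentile(B[k][:,1],[1,99]), np.polyfit(B[k][:,1],f[k],1))
    k=(abs(B[...,2]-165)<3)&(abs(B[...,0]+20)<40)&(abs(B[...,1])<110); print('top y',np.percentile(B[k][:,1],[.5,99.5]))
    k=(abs(B[...,2]-165)<3)&(abs(B[...,0]-50)<70)&(abs(B[...,1])<80); print('back x',np.percentile(B[k][:,0],[99.7]))
    # ledge ends
    k=(abs(B[...,2]-30)<6)&(B[...,0]<-108)&(B[...,0]>-124)&(abs(B[...,1])<130); print('lip y',np.percentile(B[k][:,1],[1,99]),'x',np.percentile(B[k][:,0],[2,50,98]))
    kk=(B[...,2]>150)&(B[...,1]<-75)&(B[...,1]>-160)&(abs(B[...,0]+65)<30)
    dark=a['p'].astype(int).sum(2)<130
    print('knob',np.percentile(B[kk&dark],[3,50,97],axis=0).round(1).tolist(),'rest',np.percentile(B[kk&~dark],[3,50,97],axis=0).round(1).tolist())
E
```

```text
scene -1 337 [-24.4 -21.   -6.4] [-95.7 -91.  -82.3 -78.7 -77.5]
scene 1 294 [-24.1 -21.6  -6.5] [80.1 81.7 88.4 92.2 92.6]
frame f -0.13041951006783226 [-80.94972118  74.28193096] [ 0.00125858 -0.09916264]
top y [-89.38222186  91.86420643]
back x [99.83794054]
lip y [-90.14970527  91.45147291] x [-121.31389402 -116.92314667 -108.58342616]
knob [[-93.3, -140.1, 153.1], [-64.8, -128.2, 239.0], [-54.3, -77.7, 244.7]] rest [[-90.5, -136.3, 160.1], [-66.5, -89.7, 221.4], [-45.7, -77.3, 242.5]]
top -1 161 [-22.7 -20.3  -6.4] [-95.  -92.1 -84.2 -78.4 -77.9]
top 1 132 [-24.5 -21.4  -7.2] [80.5 81.3 86.5 91.8 93.2]
frame f 0.24549719437083795 [-77.02764807  80.36707219] [-0.00589924  0.35562053]
top y [-87.86611666  91.98794731]
back x [99.82663501]
lip y [-85.66531925  89.47133258] x [-119.94086765 -115.86463836 -108.59213112]
knob [[-91.7, -141.8, 155.5], [-66.5, -123.6, 236.2], [-52.7, -78.0, 243.7]] rest [[-87.9, -132.7, 163.0], [-64.0, -90.2, 232.1], [-46.0, -76.6, 243.0]]
```

```bash
python3 -m inch '{"grip":[0,0,0,0,0,0,0,0,0,0],"travel":[[0,0,9],[4,-2,10],[9,-5,10],[14,-8,10],[19,-11,10],[24,-14,10],[29,-17,10],[34.25,-19.15,10],[34.25,-19.15,9],[34.25,-19.15,9]],"turn":[[0,0,0],[0,0,5],[0,0,10],[0,0,15],[0,0,20],[0,0,25],[0,0,30],[0,0,31.9],[0,0,31.9],[0,0,31.9]]}' 25
python3 - <<'E'
from h import *
print(manip.read_state()); snap('scene','s1')
p=cv2.imread('pics/s1.png'); cv2.imwrite('pics/s1c.png',cv2.resize(p[150:330,60:300],None,fx=3,fy=3))
E
```

```text
clock: 2.15
eef_pos: [560.6, 313.3, 294.3]
eef_rot: [-3.141, -0.002, -2.994]
wrist_force: [-0.2, 0.1, 0.9]
finger_gap: 47.0
{'clock': 2.15, 'joints': array([ 4.52514230e-01,  4.73799374e-01,  1.08092975e+00,  1.91800877e-04,
        1.58885961e+00, -1.26590585e+00]), 'qd': array([ 0.02276086, -0.02801945, -0.012322  , -0.00098331,  0.01189376,
        0.00120273]), 'effort': array([-1.89323097e+00, -6.32898259e+01, -3.71450579e+01, -5.34077198e-02,
       -1.49460859e-01, -6.75159437e-02]), 'eef_pos': array([560.55660928, 313.27379648, 294.33121192]), 'eef_rot': array([-3.14117638e+00, -1.96159584e-03, -2.99396603e+00]), 'wrist_force': array([-0.15912401,  0.05851036,  0.85729133]), 'moment': array([ 0.08862902, -0.04880916, -0.00099556]), 'finger_gap': 47.00355435683748}
```

View pics/s1c.png

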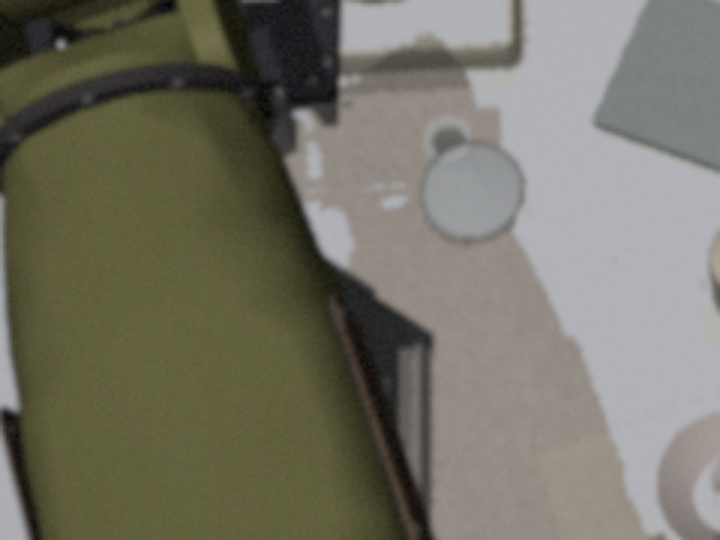

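The arm hides the knob from the camera (the flask at about (470,190) stays clear), so I go by the measurement and the gap reading.

```bash
python3 -m inch '{"grip":[0,0,0,0,-1,-1,-1,-1],"travel":[[0,0,-3],[0,0,-6],[0.1,0,-8.4],[0.1,0,-8.4],[0.1,0,-8.4],[0.1,0,-8.4],[0.1,0,-8.4],[0.1,0,-8.4]],"turn":[[0,0,0],[0,0,0],[0,0,0],[0,0,0],[0,0,0],[0,0,0],[0,0,0],[0,0,0]]}' 30
```

```text
clock: 3.2
eef_pos: [561.2, 315.5, 212.6]
eef_rot: [3.138, 0.002, -2.992]
wrist_force: [-0.8, 10.7, 2.0]
finger_gap: 23.0
```

```bash
python3 -m inch '{"grip":[-1,-1,-1,-1,-1,-1,-1],"travel":[[0.3,0.1,0],[0.8,0.2,0],[1.3,0.3,0],[1.8,0.35,0],[2.3,0.42,0],[2.6,0.46,0],[2.6,0.46,0]],"turn":[[0,0,0],[0,0,0],[0,0,0],[0,0,0],[0,0,0],[0,0,0],[0,0,0]]}'
```

```text
clock: 4.08
eef_pos: [585.1, 319.5, 212.5]
eef_rot: [3.14, -0.005, -2.992]
wrist_force: [-18.9, -10.6, 3.7]
finger_gap: 22.7
```

```bash
python3 -m inch '{"grip":[-1,0,0,0,0,0,0,0,0],"travel":[[-0.1,-0.1,0],[-0.1,-0.1,0],[-0.1,-0.1,0],[-0.1,-0.1,0],[-0.1,-0.1,4],[-0.1,-0.1,9],[0,-6,12],[0,-12,12],[0,-18,12]],"turn":[[0,0,0],[0,0,0],[0,0,0],[0,0,0],[0,0,0],[0,0,0],[0,0,0],[0,0,0],[0,0,0]]}'
python3 - <<'E'
from h import *
for n in ('scene','top'):
    p,d=snap(n,n+'2'); W=cloud(n,d); B=tobox(W)
    kk=(B[...,2]>228)&(B[...,1]<-90)&(B[...,1]>-190)&(abs(B[...,0]+65)<30)&(B[...,2]<260)&(p.astype(int).sum(2)<130)
    print(kk.sum(), np.percentile(B[kk],[3,50,97],axis=0).round(1).tolist() if kk.sum() else 0)
p=cv2.imread('pics/scene2.png'); cv2.imwrite('pics/s2c.png',cv2.resize(p[150:330,60:300],None,fx=3,fy=3))
E
```

```text
clock: 5.2
eef_pos: [584.9, 137.7, 333.0]
eef_rot: [3.14, -0.004, -2.991]
wrist_force: [0.7, 0.4, 0.0]
finger_gap: 46.9
92 [[-69.5, -164.1, 235.7], [-63.2, -154.2, 241.0], [-55.6, -145.1, 244.5]]
82 [[-69.6, -165.8, 232.8], [-62.3, -155.3, 239.9], [-52.5, -145.2, 244.8]]
```

View pics/s2c.png

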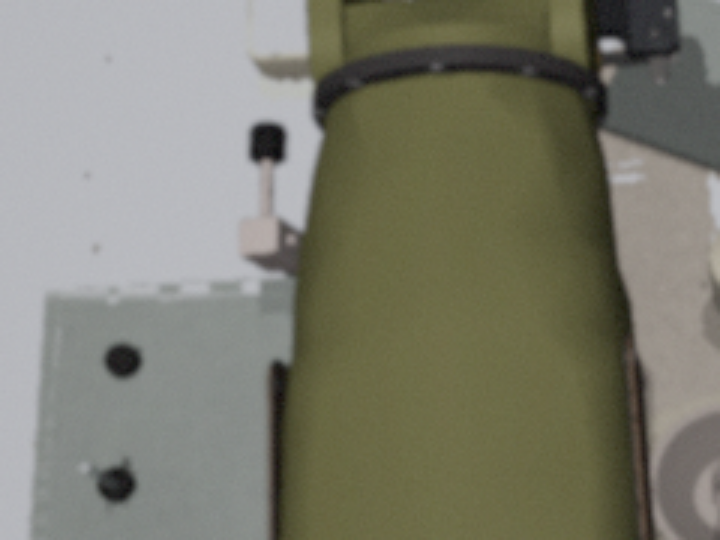

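```bash
cat >> h.py <<'E'
from scipy.spatial.transform import Rotation as Ro
DX=-np.array([np.cos(np.radians(75.17)),np.sin(np.radians(75.17))]); DY=np.array([-DX[1],DX[0]])
c12,s12=np.cos(np.radians(12)),np.sin(np.radians(12))
def cur():
    s=manip.read_state(); return np.array(s['eef_pos']),Ro.from_euler('xyz',s['eef_rot'])
def mk(y,z):
    y=np.array(y);z=np.array(z);x=np.cross(y,z); return Ro.from_matrix(np.stack([x,y,z],1))
def pile(up,yy,nrm=-53.5):
    xx=nrm*c12+up*s12; z=-nrm*s12+up*c12; return np.r_[(186.7+xx)*DX+(551+yy)*DY,z]
RP=mk(np.r_[-c12*DX,s12],np.r_[-s12*DX,-c12])
def go(P,R):
    p,r=cur(); print('travel cm',((P-p)/10).round(2),'turn',np.degrees((R*r.inv()).as_rotvec()).round(2))
E
python3 - <<'E'
from h import *
go(pile(235,57),RP)
print(pile(235,57),pile(159,57),pile(375,57))
E
```

```text
travel cm [ -4.45 -46.74  -9.23] turn [ 11.99  -0.93 -23.07]
[ 540.8495653  -332.74370951  240.98796163] [ 544.89393591 -317.46876975  166.64874398] [ 533.39940891 -360.88175644  377.92862573]
```

```bash
python3 -m inch '{"grip":[0,0,0,0,-0.36,-0.36,-0.36,-0.36,-0.36,-0.36],"travel":[[-0.5,-5,0],[-1,-10,0],[-1.5,-16,0],[-2,-22,0],[-2.5,-28,0],[-3,-34,0],[-4,-40,0],[-4.45,-46.7,0],[-4.45,-46.7,-5],[-4.45,-46.7,-9.2]],"turn":[[1,0,-2],[2,0,-4],[3,0,-7],[5,0,-10],[7,0,-14],[9,-0.5,-18],[11,-0.9,-22],[12,-0.9,-23],[12,-0.9,-23],[12,-0.9,-23]]}' 25
python3 - <<'E'
from h import *
go(pile(235,57),RP); print(manip.read_state()['joints'])
snap('scene','s3'); p=cv2.imread('pics/s3.png'); cv2.imwrite('pics/s3c.png',cv2.resize(p[180:410,380:560],None,fx=2.5,fy=2.5))
snap('top','t3'); p=cv2.imread('pics/t3.png'); cv2.imwrite('pics/t3c.png',cv2.resize(p[150:350,360:500],None,fx=3,fy=3))
E
```

```text
clock: 6.55
eef_pos: [540.7, -332.9, 239.2]
eef_rot: [2.932, -0.001, 2.883]
wrist_force: [0.2, -0.1, 0.3]
finger_gap: 30.2
travel cm [0.01 0.01 0.18] turn [-0.04 -0.05 -0.01]
[-0.69042669  0.52195188  1.14813733  0.19002979  1.56155464 -2.01272817]
```

View pics/s3c.png

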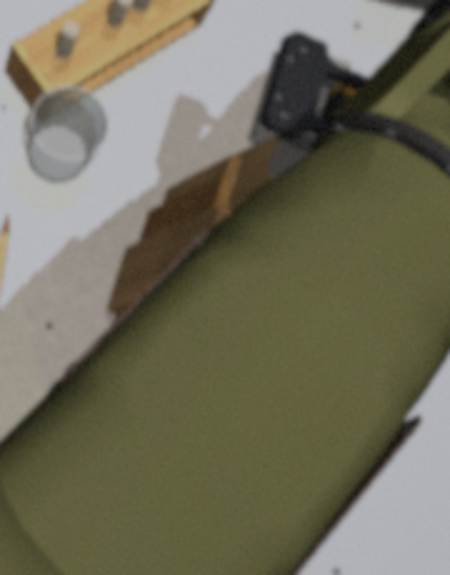

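View pics/t3c.png

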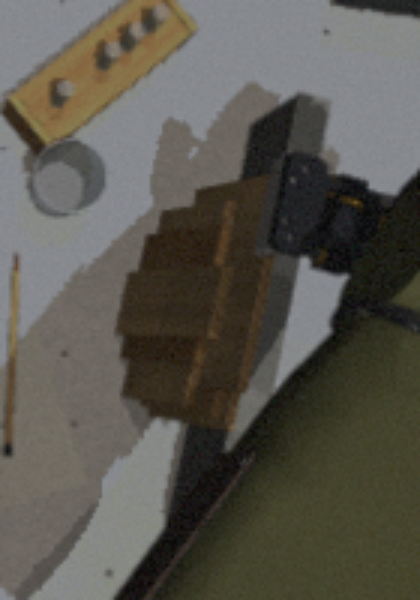

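```bash
python3 -m inch '{"grip":[-0.36,-0.36,-0.36,-0.36],"travel":[[0.1,0.38,-1.7],[0.22,0.82,-3.8],[0.33,1.22,-5.7],[0.33,1.22,-5.7]],"turn":[[0,0,0],[0,0,0],[0,0,0],[0,0,0]]}'
python3 - <<'E'
from h import *
go(pile(159,57),RP);
E
```

```text
clock: 7.15
eef_pos: [543.8, -318.5, 180.5]
eef_rot: [2.929, -0.008, 2.885]
wrist_force: [0.2, -0.2, 0.2]
finger_gap: 30.0
travel cm [ 0.11  0.1  -1.39] turn [-0.31 -0.37 -0.13]
```

```bash
python3 -m inch '{"grip":[-0.36,-0.36,-0.36],"travel":[[0.06,0.1,-0.7],[0.1,0.2,-1.4],[0.1,0.2,-1.4]],"turn":[[0,0,0],[-0.3,-0.4,-0.1],[-0.3,-0.4,-0.1]]}'
python3 - <<'E'
from h import *
go(pile(159,57),RP);
E
```

```text
clock: 7.52
eef_pos: [544.6, -316.4, 166.3]
eef_rot: [2.932, 0.0, 2.883]
wrist_force: [-0.2, 0.8, -0.5]
finger_gap: 30.0
travel cm [ 0.03 -0.11  0.04] turn [-0.02  0.02 -0.03]
```

Close gently first, to see where the panel sits.

```bash
python3 -m inch '{"grip":[-0.6,-0.7,-0.75,-1,-1,-1],"travel":[[0,-0.1,0],[0,-0.1,0],[0,-0.1,0],[0,-0.1,0],[0,-0.1,0],[0,-0.1,0]],"turn":[[0,0,0],[0,0,0],[0,0,0],[0,0,0],[0,0,0],[0,0,0]]}' 10
python3 - <<'E'
from h import *
go(pile(159,57),RP); print(manip.read_state())
E
```

```text
clock: 8.28
eef_pos: [544.7, -317.5, 166.3]
eef_rot: [2.932, 0.0, 2.883]
wrist_force: [0.5, -1.7, 0.1]
finger_gap: 9.1
travel cm [ 0.02 -0.    0.03] turn [-0.01  0.02 -0.02]
{'clock': 8.275, 'joints': array([-0.66828317,  0.5543571 ,  1.26766876,  0.19490558,  1.4070032 ,
       -2.02100178]), 'qd': array([ 5.64408069e-04,  8.36428949e-05, -1.30060302e-03, -8.90475472e-04,
        4.38613510e-04,  1.83830003e-04]), 'effort': array([  0.46360563, -66.84443951, -34.61853147,   0.74007265,
         0.6360177 ,   0.09534479]), 'eef_pos': array([ 544.65296512, -317.4662517 ,  166.30483553]), 'eef_rot': array([2.93185577e+00, 3.15337283e-04, 2.88316561e+00]), 'wrist_force': array([ 0.53946107, -1.70568359,  0.11136378]), 'moment': array([-0.420141  ,  0.00803576,  0.04974503]), 'finger_gap': 9.142569931088351}
```

```bash
python3 -m inch '{"grip":[-1,-1,-1,-1,-1,-1,-1,-1],"travel":[[0,0,0],[0,0,0],[-0.05,-0.2,1],[-0.11,-0.4,2],[-0.16,-0.6,3],[-0.21,-0.8,4],[-0.27,-1.0,5],[-0.27,-1.0,5]],"turn":[[0,0,0],[0,0,0],[0,0,0],[0,0,0],[0,0,0],[0,0,0],[0,0,0],[0,0,0]]}' 50
python3 - <<'E'
from h import *
snap('scene','s4'); p=cv2.imread('pics/s4.png'); cv2.imwrite('pics/s4c.png',cv2.resize(p[180:410,380:560],None,fx=2.5,fy=2.5))
snap('top','t4'); p=cv2.imread('pics/t4.png'); cv2.imwrite('pics/t4c.png',cv2.resize(p[150:350,360:500],None,fx=3,fy=3))
print(manip.read_state()['moment'])
E
```

```text
clock: 9.28
eef_pos: [542.1, -327.8, 217.3]
eef_rot: [2.932, 0.002, 2.883]
wrist_force: [0.6, -0.3, -2.0]
finger_gap: 8.6
[-0.45894671 -0.07722192  0.01439709]
```

View pics/t4c.png

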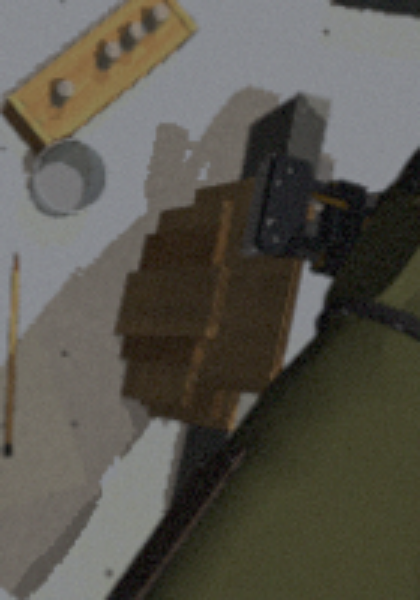

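The tall panel's upper edge at about (270,340)→(300,260) rises while the others stay. I keep lifting along its plane.

```bash
python3 -m inch '{"grip":[-1,-1,-1,-1,-1,-1,-1,-1,-1,-1],"travel":[[-0.1,-0.4,2],[-0.21,-0.8,4],[-0.32,-1.2,6],[-0.43,-1.6,8],[-0.54,-2.05,10],[-0.65,-2.45,12],[-0.76,-2.9,14],[-0.85,-3.3,16],[-0.9,-3.4,16.6],[-0.9,-3.4,16.6]],"turn":[[0,0,0],[0,0,0],[0,0,0],[0,0,0],[0,0,0],[0,0,0],[0,0,0],[0,0,0],[0,0,0],[0,0,0]]}'
python3 - <<'E'
from h import *
snap('scene','s5'); p=cv2.imread('pics/s5.png'); cv2.imwrite('pics/s5c.png',cv2.resize(p[180:410,380:560],None,fx=2.5,fy=2.5))
snap('top','t5'); p=cv2.imread('pics/t5.png'); cv2.imwrite('pics/t5c.png',cv2.resize(p[150:350,360:500],None,fx=3,fy=3))
print(manip.read_state())
E
```

```text
clock: 10.62
eef_pos: [533.0, -361.4, 381.5]
eef_rot: [2.931, -0.0, 2.883]
wrist_force: [0.3, 0.2, -1.9]
finger_gap: 8.8
{'clock': 10.725, 'joints': array([-0.73086618,  0.54187575,  0.80140141,  0.19677   ,  1.89046118,
       -1.98991315]), 'qd': array([-8.10193616e-05, -5.49365169e-04, -5.68263193e-04,  6.28429524e-04,
        1.81936045e-03,  9.47763028e-04]), 'effort': array([-9.17847594e-02, -6.99968576e+01, -3.81957686e+01,  5.34447916e-01,
        4.66411253e-01,  3.87046463e-02]), 'eef_pos': array([ 532.97578104, -361.18857758,  381.06622516]), 'eef_rot': array([ 2.93101850e+00, -1.14467415e-03,  2.88334605e+00]), 'wrist_force': array([ 0.00308122,  0.69326862, -2.70379947]), 'moment': array([-0.20755176, -0.00954123, -0.02020121]), 'finger_gap': 8.386424162628035}
```

View pics/t5c.png

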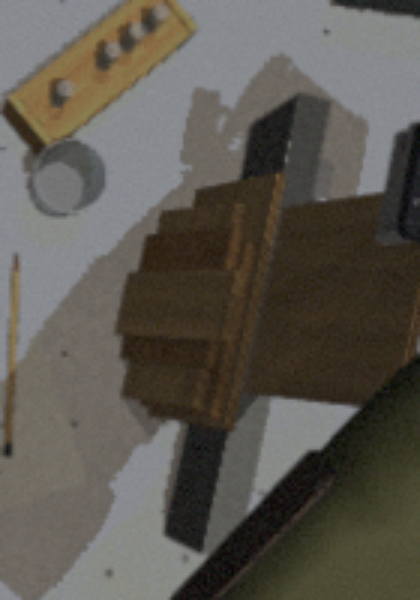

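View pics/s5c.png

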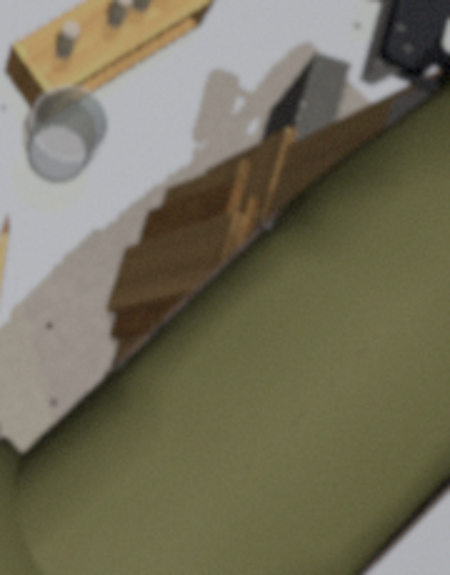

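Run:
```python
from h import *
p,R=cur(); M=R.as_matrix()
for n,f in (('top','t5'),('scene','s5')):
    a=np.load(f'/tmp/{f}.npz'); W=cloud(n,a['d']); L=(W-p)@M  # tool coords
    k=(abs(L[...,1])<9)&(L[...,2]<190)&(L[...,2]>-45)&(abs(L[...,0])<150)&(W[...,2]>195)
    q=L[k]; print(n,k.sum(),np.percentile(q,[1,50,99],axis=0).round(1).tolist())
    print('bottom', [(x,np.percentile(q[abs(q[:,0]-x)<6][:,2],98).round(1)) for x in range(-140,141,15) if (abs(q[:,0]-x)<6).sum()>10])
    for z0 in range(0,180,30):
        g=q[abs(q[:,2]-z0)<8]
        if len(g)>10: print('z',z0,'x',np.percentile(g[:,0],[2,98]).round(1),'y',np.median(g[:,1]).round(1))
```

```text
top 3237 [[-26.6, -1.9, -36.1], [52.7, 5.1, 59.0], [119.8, 7.5, 166.5]]
bottom [(-20, np.float64(164.6)), (-5, np.float64(165.0)), (10, np.float64(163.3)), (25, np.float64(162.2)), (40, np.float64(161.6)), (55, np.float64(163.0)), (70, np.float64(163.0)), (85, np.float64(163.2)), (100, np.float64(163.8)), (115, np.float64(163.1))]
z 0 x [ 13.5 117.4] y 4.8
z 30 x [-24.2 119. ] y 5.1
z 60 x [-25.6 119.1] y 5.6
z 90 x [-25.8 117.8] y 4.6
z 120 x [-26.  119.5] y 4.9
z 150 x [-25.  118.4] y 5.4
scene 812 [[-28.2, 1.6, -27.3], [-8.5, 3.6, 97.6], [25.6, 5.8, 167.5]]
bottom [(-20, np.float64(163.9)), (-5, np.float64(163.6)), (10, np.float64(167.0)), (25, np.float64(168.6))]
z 0 x [-28.3 -21.2] y 4.3
z 30 x [-27.3   1.2] y 4.6
z 60 x [-27.    4.3] y 3.4
z 90 x [-27.3  11.2] y 3.4
z 120 x [-27.3  18.4] y 3.4
z 150 x [-26.9  27.1] y 3.7
```

```bash
cat >> h.py <<'E'
RB=mk(np.r_[c12*BX,-s12],np.r_[-s12*BX,-c12])
FT=np.array([46.5,0,168.])
def box2w(b): return np.r_[BO+b[0]*BX+b[1]*BY,b[2]]
def seat(up=0,out=0,sx=-106,sy=1.,sz=20.):
    return box2w([sx+up*s12-out,sy,sz+up*c12])-RB.as_matrix()@FT
E
python3 - <<'E'
from h import *
for u,o in((40,60),(15,60),(15,0),(0,0)): print(u,o,seat(u,o).round(1))
go(seat(40,60)+[0,0,150],RB)
E
```

```text
40 60 [485.3 240.6 223.5]
15 60 [486.1 235.5 199. ]
15 0 [477.2 294.8 199. ]
0 0 [477.7 291.7 184.3]
travel cm [-4.76 60.18 -0.76] turn [-24.2    1.27  22.96]
```

```bash
python3 -m inch '{"grip":[-1,-1,-1,-1,-1,-1,-1,-1,-1,-1],"travel":[[0,1.5,1],[-0.5,4,1],[-1,7,1],[-1.5,10.5,1],[-2,14,1],[-2.5,17.5,1],[-2.8,21,1],[-3,24.5,1],[-3,27.5,1],[-3,30,1]],"turn":[[0,0,0],[-1,0,1],[-2,0,2],[-4,0.2,4],[-6,0.4,6],[-8,0.5,8],[-10,0.6,10],[-12,0.6,11.5],[-13,0.6,12.5],[-14,0.7,13]]}'
python3 - <<'E'
from h import *
go(seat(40,60)+[0,0,150],RB)
E
```

```text
clock: 11.98
eef_pos: [502.3, -59.1, 391.7]
eef_rot: [-3.109, 0.023, 3.115]
wrist_force: [0.6, 0.2, -1.9]
finger_gap: 8.8
travel cm [-1.7  29.98 -1.82] turn [-10.19   0.68   9.86]
```

```bash
python3 -m inch '{"grip":[-1,-1,-1,-1,-1,-1,-1,-1,-1,-1],"travel":[[0,2,0],[-0.2,5,0],[-0.5,9,0],[-0.8,13,0],[-1.1,17,0],[-1.3,21,0],[-1.5,25,-0.5],[-1.7,28,-1],[-1.7,30,-1.8],[-1.7,30,-1.8]],"turn":[[0,0,0],[-1.5,0,1.5],[-3,0.2,3],[-4.5,0.3,4.5],[-6,0.4,6],[-7.5,0.5,7.5],[-9,0.6,9],[-10.2,0.7,9.9],[-10.2,0.7,9.9],[-10.2,0.7,9.9]]}'
python3 - <<'E'
from h import *
go(seat(40,60),RB); print(manip.read_state()['joints'])
snap('scene','s6');snap('top','t6')
p,R=cur(); M=R.as_matrix()
for n,f in (('top','t6'),('scene','s6')):
    a=np.load(f'/tmp/{f}.npz'); W=cloud(n,a['d']); L=(W-p)@M
    k=(abs(L[...,1])<9)&(L[...,2]<185)&(L[...,2]>-45)&(abs(L[...,0])<150)
    q=L[k]; print(n,k.sum(),np.percentile(q,[1,50,99],axis=0).round(1).tolist())
E
```

```text
clock: 13.22
eef_pos: [484.8, 241.7, 372.9]
eef_rot: [-2.932, -0.002, -2.991]
wrist_force: [0.0, -0.8, -2.4]
finger_gap: 8.4
travel cm [  0.06  -0.11 -14.94] turn [ 0.   -0.09 -0.1 ]
[ 0.49250826  0.26581639  1.19797505 -0.19956951  1.74698043 -1.25690848]
top 2477 [[-24.4, -5.2, -37.2], [63.8, -2.7, 62.4], [120.0, 4.3, 166.2]]
scene 4037 [[-25.1, -4.8, -36.5], [46.8, -2.6, 64.0], [120.1, 4.6, 165.2]]
```

View pics/s6.png

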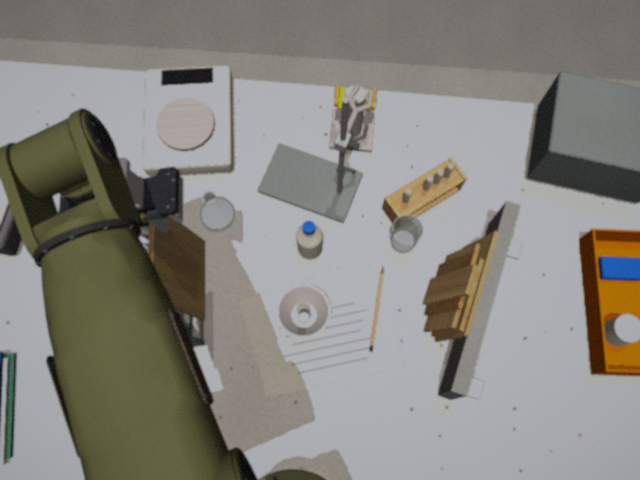

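View pics/t6.png

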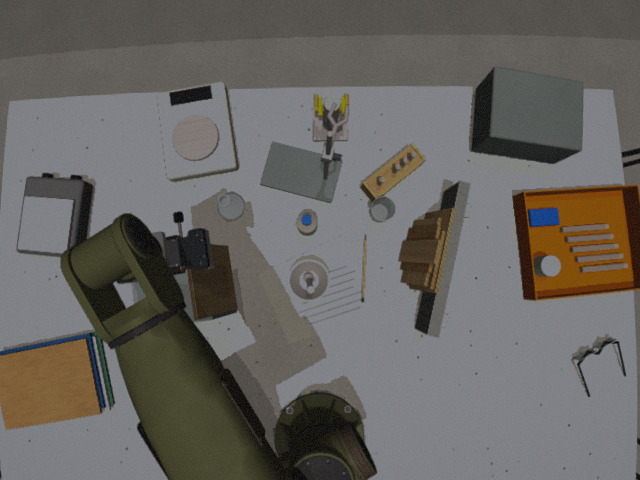

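The panel hangs square, spanning scene pixels (150–205, 220–315). The knob is out at (179,217) in the top view, and the pile still leans. Next I lower in front of the box.

```bash
python3 -m inch '{"grip":[-1,-1,-1,-1,-1,-1,-1,-1],"travel":[[0,0,-1.5],[0,0,-4],[0,-0.1,-7],[0,-0.1,-10],[0.05,-0.1,-13],[0.05,-0.1,-15],[0.05,-0.1,-15],[0.05,-0.1,-15]],"turn":[[0,0,0],[0,0,0],[0,0,0],[0,0,0],[0,0,0],[0,0,0],[0,0,0],[0,0,0]]}'
python3 - <<'E'
from h import *
go(seat(40,60),RB)
p,R=cur(); M=R.as_matrix(); foot=p+M@FT; print('foot box robot',tobox(foot))
for n,f in (('top','t7'),('scene','s7')):
    pp,d=snap(n,f); W=cloud(n,d); L=(W-p)@M; B=tobox(W)
    k=(abs(L[...,1])<9)&(L[...,2]<185)&(L[...,2]>-45)&(abs(L[...,0])<150)
    q=L[k]; print(n,k.sum(),np.percentile(q,[1,50,99],axis=0).round(1).tolist())
    b=B[k]; pf=b[:,0]-b[:,2]*np.tan(np.radians(12)); print('box y',np.percentile(b[:,1],[1,99]),'f-line',np.median(pf),'slope',np.polyfit(q[:,2],q[:,1],1),np.polyfit(q[:,0],q[:,1],1),'zmin',np.percentile(b[:,2],1))
E
```

```text
clock: 14.32
eef_pos: [486.0, 239.1, 224.7]
eef_rot: [-2.933, 0.001, -2.994]
wrist_force: [-0.5, -0.2, -2.2]
finger_gap: 8.5
travel cm [-0.07  0.16 -0.13] turn [-0.05  0.05  0.03]
foot box robot [-159.19308331    0.39604428   60.34991092]
top 1733 [[-145.7, -5.8, -37.9], [61.8, -2.9, 67.1], [119.2, 5.6, 175.2]]
box y [-191.79393916   73.23754834] f-line -175.01290732009397 slope [-0.00636019 -2.17774549] [-0.00618331 -2.26306342] zmin 53.580469523889995
scene 3125 [[-145.0, -6.8, -37.7], [46.0, -4.1, 69.1], [119.4, 4.6, 174.8]]
box y [-191.08057211   73.32051333] f-line -176.31910289459898 slope [-8.14702324e-04 -3.76021671e+00] [-0.00814523 -3.4923044 ] zmin 53.997471102536714
```

Run:
```python
import cv2
p=cv2.imread('pics/s7.png'); cv2.imwrite('pics/s7c.png',cv2.resize(p[150:350,90:290],None,fx=3,fy=3))
```

```text
(no output)
```

View pics/s7c.png

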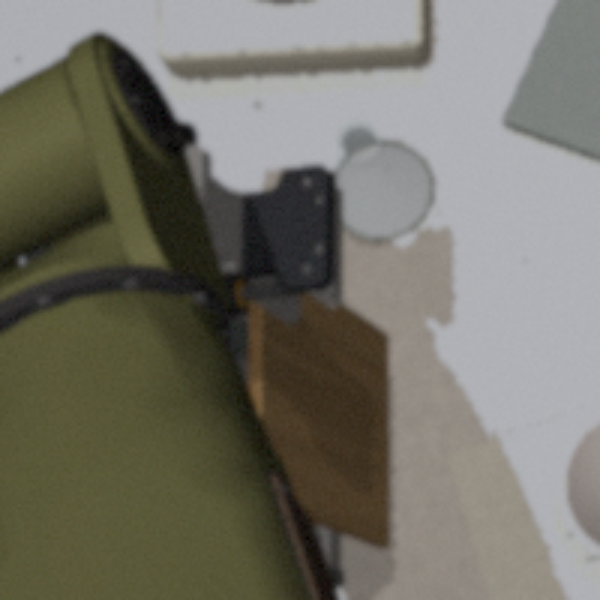

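Run:
```python
from h import *
for u,o in((20,50),(20,0),(20,2),(0,0)): print(u,o,end=' '); go(seat(u,o,sx=-107,sy=2),RB)
```

```text
20 50 travel cm [-0.24  0.6  -2.1 ] turn [-0.06  0.08  0.01]
20 0 travel cm [-0.98  5.54 -2.1 ] turn [-0.06  0.08  0.01]
20 2 travel cm [-0.95  5.34 -2.1 ] turn [-0.06  0.08  0.01]
0 0 travel cm [-0.92  5.13 -4.06] turn [-0.06  0.08  0.01]
```

```bash
python3 -m inch '{"grip":[-1,-1,-1,-1,-1,-1,-1,-1],"travel":[[-0.2,0.5,-1],[-0.3,1.2,-2.1],[-0.5,2.3,-2.1],[-0.65,3.4,-2.1],[-0.8,4.4,-2.1],[-0.95,5.2,-2.1],[-0.96,5.4,-2.1],[-0.96,5.4,-2.1]],"turn":[[0,0,0],[0,0,0],[0,0,0],[0,0,0],[0,0,0],[0,0,0],[0,0,0],[0,0,0]]}'
python3 - <<'E'
from h import *
go(seat(0,0,sx=-107,sy=2),RB)
p,R=cur(); M=R.as_matrix(); foot=p+M@FT; print('foot box robot',tobox(foot))
for n,f in (('top','t8'),('scene','s8')):
    pp,d=snap(n,f); W=cloud(n,d); L=(W-p)@M; B=tobox(W)
    k=(abs(L[...,1]+3.5)<4)&(L[...,2]<150)&(L[...,2]>-45)&(L[...,0]>-35)&(L[...,0]<150)
    q=L[k]; b=B[k]; print(n,k.sum(),np.percentile(q,[1,50,99],axis=0).round(1).tolist()); print('box y',np.percentile(b[:,1],[1,99]),'f',np.median(b[:,0]+103.6-b[:,2]*np.tan(np.radians(12))))
p=cv2.imread('pics/s8.png'); cv2.imwrite('pics/s8c.png',cv2.resize(p[150:350,90:290],None,fx=3,fy=3))
E
```

```text
clock: 15.42
eef_pos: [476.5, 293.3, 203.9]
eef_rot: [-2.933, 0.002, -2.993]
wrist_force: [0.7, -0.7, -1.5]
finger_gap: 8.6
travel cm [ 0.04 -0.27 -1.96] turn [-0.05  0.08  0.01]
foot box robot [-104.1770125     1.70667021   39.52280951]
top 1655 [[-27.6, -6.2, -37.6], [63.5, -3.2, 60.8], [126.1, -0.1, 147.7]]
box y [-72.29995197  81.45021874] f -12.304034248675599
scene 2712 [[-27.5, -6.7, -36.9], [45.4, -4.2, 65.0], [119.7, -0.9, 148.0]]
box y [-72.27032146  75.04350455] f -13.31993705239938
```

View pics/s8c.png

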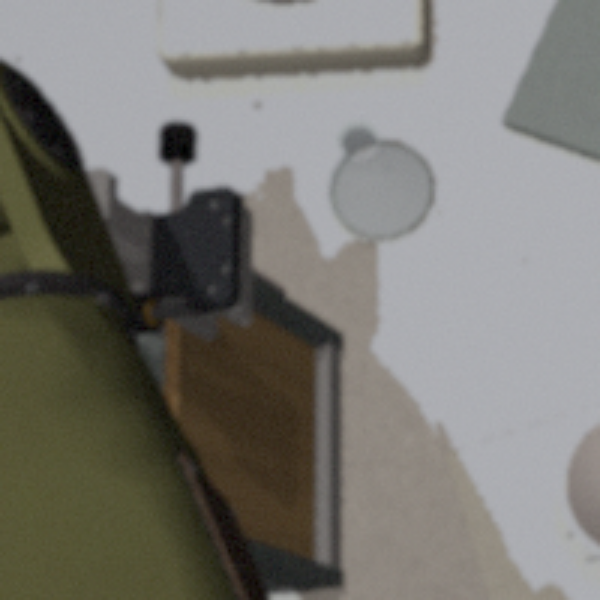

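```bash
python3 -m inch '{"grip":[-1,-1,-1,-1,-1,-1,-1],"travel":[[0.01,-0.1,-0.5],[0.02,-0.2,-1],[0.03,-0.28,-1.4],[0.04,-0.33,-1.7],[0.04,-0.35,-1.85],[0.04,-0.35,-1.85],[0.04,-0.35,-1.85]],"turn":[[0,0,0],[0,0,0],[0,0,0],[0,0,0],[0,0,0],[0,0,0],[0,0,0]]}'
python3 - <<'E'
from h import *
p,R=cur(); M=R.as_matrix(); foot=p+M@FT; print('foot box robot',tobox(foot))
E
```

```text
clock: 16.4
eef_pos: [477.2, 289.8, 187.0]
eef_rot: [-2.934, 0.003, -2.994]
wrist_force: [-3.0, 0.8, 10.4]
finger_gap: 8.9
foot box robot [-107.54182902    1.30952503   22.45929977]
```

```bash
python3 -m inch '{"grip":[-1,-1,-1,-1,-1],"travel":[[0,0,0.1],[-0.02,0.15,0.1],[-0.04,0.3,0.1],[-0.06,0.4,0.1],[-0.06,0.4,0.1]],"turn":[[0,0,0],[0,0,0],[0,0,0],[0,0,0],[0,0,0]]}'
python3 - <<'E'
from h import *
p,R=cur(); M=R.as_matrix(); foot=p+M@FT; print('foot box robot',tobox(foot))
for n,f in (('top','t9'),('scene','s9')):
    pp,d=snap(n,f); W=cloud(n,d); L=(W-p)@M; B=tobox(W)
    k=(abs(L[...,1]+3.5)<4)&(L[...,2]<135)&(L[...,2]>-45)&(L[...,0]>-35)&(L[...,0]<150)
    q=L[k]; b=B[k]; print(n,k.sum(),np.percentile(q,[1,50,99],axis=0).round(1).tolist()); print('box y',np.percentile(b[:,1],[1,99]),'f',np.median(b[:,0]+103.6-b[:,2]*np.tan(np.radians(12))))
p=cv2.imread('pics/s9.png'); cv2.imwrite('pics/s9c.png',cv2.resize(p[150:350,90:290],None,fx=3,fy=3))
E
```

```text
clock: 17.02
eef_pos: [476.5, 293.8, 187.8]
eef_rot: [-2.933, 0.003, -2.994]
wrist_force: [0.8, -1.1, -3.3]
finger_gap: 8.6
foot box robot [-103.61448703    1.3833312    23.3327979 ]
top 1471 [[-28.1, -6.2, -37.9], [65.0, -3.4, 51.0], [126.6, -0.1, 133.4]]
box y [-72.98823069  81.88264413] f -8.551153534148906
scene 2387 [[-27.3, -6.6, -37.6], [45.1, -4.2, 58.6], [118.6, -1.4, 133.6]]
box y [-72.23579413  73.72528482] f -9.414663903587392
```

View pics/s9c.png

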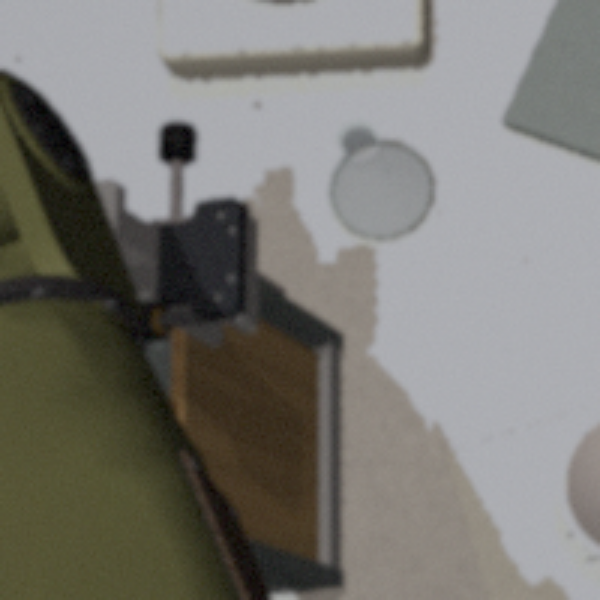

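```bash
python3 -m inch '{"grip":[-1,-1,-1],"travel":[[0,-0.02,-0.08],[0,-0.02,-0.12],[0,-0.02,-0.12]],"turn":[[0,0,0],[0,0,0],[0,0,0]]}' 20
```

```text
clock: 17.5
eef_pos: [476.5, 293.5, 186.7]
eef_rot: [-2.933, 0.003, -2.994]
wrist_force: [-1.2, -1.4, -2.4]
finger_gap: 8.8
```

```bash
python3 -m inch '{"grip":[-1,-1,-1,-1],"travel":[[0,-0.02,-0.1],[0,-0.04,-0.2],[0,-0.04,-0.2],[0,-0.04,-0.2]],"turn":[[0,0,0],[0,0,0],[0,0,0],[0,0,0]]}' 30
```

```text
clock: 18.0
eef_pos: [477.1, 293.5, 186.2]
eef_rot: [-2.934, 0.006, -2.994]
wrist_force: [1.1, 1.0, 10.8]
finger_gap: 8.6
```

Contact with the ledge (about 11 N upward). I release and withdraw along the tool axis.

```bash
python3 -m inch '{"grip":[-1,-0.7,-0.5,-0.4,-0.4,-0.4],"travel":[[0,0,0.1],[0,0,0.1],[0,0,0.1],[0,0,0.1],[0,0,0.1],[0,0,0.1]],"turn":[[0,0,0],[0,0,0],[0,0,0],[0,0,0],[0,0,0],[0,0,0]]}'
python3 - <<'E'
from h import *
p,R=cur(); M=R.as_matrix(); print(-M[:,2])
for n,f in (('top','t10'),('scene','s10')):
    pp,d=snap(n,f); W=cloud(n,d); L=(W-p)@M; B=tobox(W)
    k=(abs(L[...,1]+3.5)<4)&(L[...,2]<135)&(L[...,2]>-45)&(L[...,0]>10)&(L[...,0]<150)
    q=L[k]; b=B[k]; print(n,k.sum(),np.percentile(q,[1,50,99],axis=0).round(1).tolist()); print('box y',np.percentile(b[:,1],[1,99]),'f',np.median(b[:,0]+103.6-b[:,2]*np.tan(np.radians(12))))
E
```

```text
clock: 18.75
eef_pos: [477.1, 293.5, 187.2]
eef_rot: [-2.934, 0.006, -2.994]
wrist_force: [-0.0, 0.4, -0.6]
finger_gap: 28.2
[-0.03577953  0.20277826  0.9785708 ]
top 1269 [[13.0, -6.2, -36.7], [72.3, -3.5, 38.2], [128.6, -0.2, 132.8]]
box y [-32.85913959  83.2921333 ] f -8.817400628121376
scene 1928 [[11.0, -6.5, -36.4], [56.9, -4.1, 53.0], [137.3, -0.7, 133.3]]
box y [-34.39315589  91.59201148] f -9.341622454509082
```

Stable after release. Now I withdraw upward and look.

```bash
python3 -m inch '{"grip":[-0.4,-0.4,-0.4,-0.4,0,0,0,0,0,0],"travel":[[-0.05,0.3,1.5],[-0.13,0.7,3.5],[-0.22,1.2,6],[-0.3,1.6,8],[-0.3,1.6,12],[-0.3,-4,14],[-0.3,-10,14],[-0.3,-16,14],[-0.3,-22,14],[-0.3,-24,14]],"turn":[[0,0,0],[0,0,0],[0,0,0],[0,0,0],[3,0,0],[6,0,0],[9,0,0],[12,0,0],[12,0,0],[12,0,0]]}'
python3 - <<'E'
from h import *
for n,f in (('top','t11'),('scene','s11')):
    pp,d=snap(n,f); W=cloud(n,d); B=tobox(W); f_=B[...,0]+103.6-B[...,2]*np.tan(np.radians(12))
    k=(abs(f_+9)<4)&(abs(B[...,1])<90)&(B[...,2]>45)&(B[...,2]<240)
    b=B[k]; print(n,k.sum(),np.percentile(b,[1,50,99],axis=0).round(1).tolist(),'f',np.median(f_[k]),np.polyfit(b[:,2],f_[k],1),np.polyfit(b[:,1],f_[k],1))
    for z0 in (60,100,140,180,200):
        g=b[abs(b[:,2]-z0)<8]; print(z0,np.percentile(g[:,1],[3,97]).round(1) if len(g)>5 else 0)
    dk=(B[...,2]>228)&(B[...,1]<-90)&(B[...,1]>-190)&(abs(B[...,0]+65)<30)&(B[...,2]<260)&(pp.astype(int).sum(2)<130)
    print('knob',np.percentile(B[dk],[3,50,97],axis=0).round(1).tolist() if dk.sum() else 0)
p=cv2.imread('pics/s11.png'); cv2.imwrite('pics/s11c.png',cv2.resize(p[150:350,60:300],None,fx=3,fy=3))
E
```

```text
clock: 20.1
eef_pos: [473.8, 50.9, 328.7]
eef_rot: [-3.141, 0.038, -3.001]
wrist_force: [0.8, -0.4, 0.3]
finger_gap: 46.9
top 1997 [[-101.9, -78.8, 47.7], [-80.7, 0.5, 150.5], [-62.1, 74.7, 223.7]] f -8.574221678913737 [-0.00816339 -7.37593206] [-4.94028259e-03 -8.55996645e+00]
60 [-69.9  71. ]
100 [-73.   69.5]
140 [-69.7  71.8]
180 [-69.3  70.8]
200 [-71.1  70.5]
knob [[-69.0, -166.3, 233.0], [-62.0, -155.5, 239.8], [-52.3, -145.0, 243.3]]
scene 3414 [[-103.2, -81.6, 46.7], [-81.2, 0.0, 149.1], [-62.3, 74.1, 224.5]] f -9.30957102039595 [ 3.46959647e-03 -9.76441457e+00] [ 4.06541699e-04 -9.26165780e+00]
60 [-79.9  71.2]
100 [-74.8  69.3]
140 [-72.5  70.7]
180 [-71.1  70.8]
200 [-71.   71.8]
knob [[-69.7, -164.2, 234.7], [-63.1, -154.1, 240.0], [-55.1, -145.9, 244.3]]
```

View pics/s11c.png

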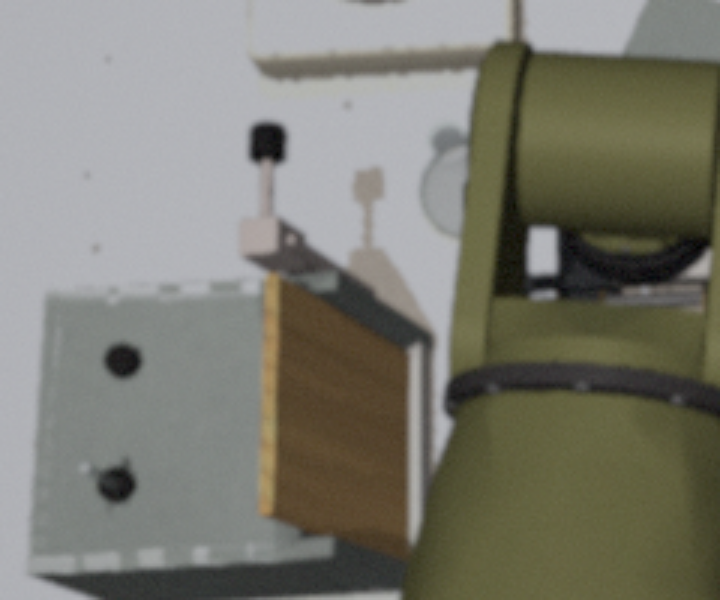

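Run:
```python
from h import *
go(np.array([585,318.3,300.]),Ro.from_euler('xyz',[np.pi,0,-2.993]))
```

```text
travel cm [11.09 26.63 -2.85] turn [-0.29  2.14  0.42]
```

```bash
python3 -m inch '{"grip":[0,0,0,0,0,0,0,0,0],"travel":[[1,2,0],[2.5,6,0],[4.5,11,0],[6.5,16,0],[8.5,21,0],[10.5,25,0],[11.1,26.6,-1],[11.1,26.6,-2.8],[11.1,26.6,-2.8]],"turn":[[0,0,0],[0,1,0],[0,2,0],[-0.3,2.1,0.4],[-0.3,2.1,0.4],[-0.3,2.1,0.4],[-0.3,2.1,0.4],[-0.3,2.1,0.4],[-0.3,2.1,0.4]]}' 30
python3 - <<'E'
from h import *
go(np.array([585,318.8,212.]),Ro.from_euler('xyz',[np.pi,0,-2.993]))
E
```

```text
clock: 21.32
eef_pos: [584.3, 318.2, 299.2]
eef_rot: [-3.141, -0.002, -2.993]
wrist_force: [-0.1, 1.5, 0.9]
finger_gap: 47.4
travel cm [ 0.07  0.06 -8.72] turn [ 0.08 -0.09 -0.01]
```

```bash
python3 -m inch '{"grip":[0,0,0,0,-1,-1,-1,-1],"travel":[[0,0,-3],[0,0,-6],[0.1,0.06,-8.7],[0.1,0.06,-8.7],[0.1,0.06,-8.7],[0.1,0.06,-8.7],[0.1,0.06,-8.7],[0.1,0.06,-8.7]],"turn":[[0,0,0],[0,0,0],[0,0,0],[0,0,0],[0,0,0],[0,0,0],[0,0,0],[0,0,0]]}' 30
```

```text
clock: 22.32
eef_pos: [585.5, 319.3, 213.3]
eef_rot: [3.142, -0.0, -2.993]
wrist_force: [-1.2, 2.6, 5.7]
finger_gap: 23.2
```

Push home along box +y (about (-0.989,-0.148)).

```bash
python3 -m inch '{"grip":[-1,-1,-1,-1,-1,-1,-1,-1],"travel":[[-0.3,-0.04,0],[-0.8,-0.12,0],[-1.3,-0.19,0],[-1.8,-0.27,0],[-2.3,-0.34,0],[-2.6,-0.38,0],[-2.65,-0.39,0],[-2.65,-0.39,0]],"turn":[[0,0,0],[0,0,0],[0,0,0],[0,0,0],[0,0,0],[0,0,0],[0,0,0],[0,0,0]]}'
```

```text
clock: 23.32
eef_pos: [561.5, 315.7, 213.6]
eef_rot: [3.14, 0.007, -2.993]
wrist_force: [21.7, 8.4, -5.9]
finger_gap: 23.1
```

Travelled 24.3 mm and hit the end stop (22 N). Release, back off, check.

```bash
python3 -m inch '{"grip":[-1,0,0,0,0,0,0,0,0,0],"travel":[[0.1,0,0],[0.1,0,0],[0.1,0,0],[0.1,0,0],[0.1,0,4],[0.1,0,9],[0.1,-6,12],[-2,-12,12],[-4,-18,12],[-6,-24,12]],"turn":[[0,0,0],[0,0,0],[0,0,0],[0,0,0],[0,0,0],[0,0,0],[0,0,0],[0,0,0],[0,0,0],[0,0,0]]}'
python3 -m inch '{"grip":[0,0,0,0],"travel":[[-2,-4,0],[-3,-8,0],[-4,-10,0],[-4,-10,0]],"turn":[[0,0,0],[0,0,0],[0,0,0],[0,0,0]]}'
python3 - <<'E'
from h import *
for n,f in (('top','t12'),('scene','s12')):
    pp,d=snap(n,f); W=cloud(n,d); B=tobox(W); f_=B[...,0]+103.6-B[...,2]*np.tan(np.radians(12))
    k=(abs(f_+9)<4)&(abs(B[...,1])<78)&(B[...,2]>45)&(B[...,2]<240)
    b=B[k]; print(n,k.sum(),np.percentile(b,[1,50,99],axis=0).round(1).tolist(),'f',np.median(f_[k]))
    dk=(B[...,2]>228)&(B[...,1]<-90)&(B[...,1]>-190)&(abs(B[...,0]+65)<30)&(B[...,2]<260)&(pp.astype(int).sum(2)<130)
    print('knob',np.percentile(B[dk],[3,50,97],axis=0).round(1).tolist() if dk.sum() else 0)
p=cv2.imread('pics/s12.png'); cv2.imwrite('pics/s12c.png',cv2.resize(p[150:350,60:300],None,fx=3,fy=3))
E
```

```text
clock: 24.58
eef_pos: [502.6, 80.0, 333.7]
eef_rot: [3.141, 0.008, -2.993]
wrist_force: [1.4, -0.7, 0.1]
finger_gap: 47.0
clock: 25.08
eef_pos: [462.3, -20.8, 334.0]
eef_rot: [3.141, 0.008, -2.995]
wrist_force: [-0.1, 0.7, 0.4]
finger_gap: 47.0
top 1959 [[-102.0, -73.3, 47.3], [-80.7, 0.8, 150.8], [-61.9, 73.6, 226.9]] f -8.565886822582893
knob [[-69.4, -142.1, 233.2], [-62.2, -131.7, 240.4], [-51.8, -121.4, 244.3]]
scene 3325 [[-103.1, -74.0, 47.6], [-81.2, 1.4, 149.1], [-61.7, 73.2, 227.5]] f -9.303156266682436
knob [[-69.7, -140.0, 234.2], [-63.6, -130.3, 239.8], [-54.5, -121.1, 245.0]]
```

View pics/s12c.png

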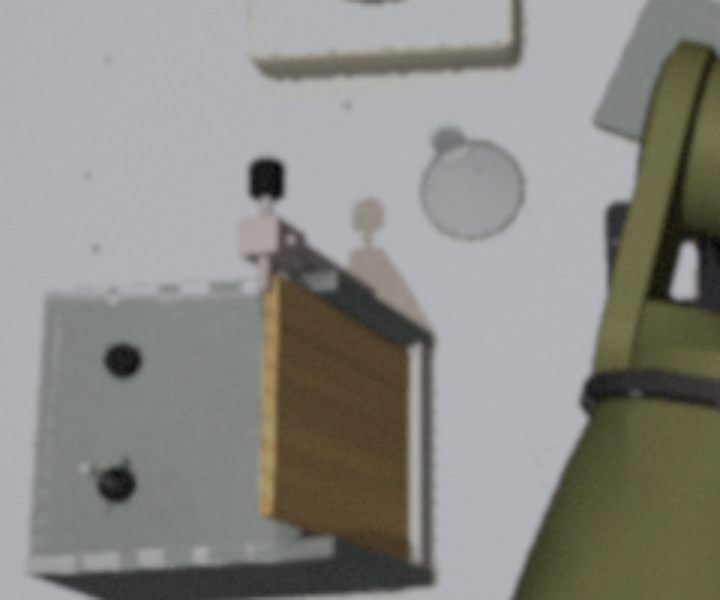

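View pics/s12.png

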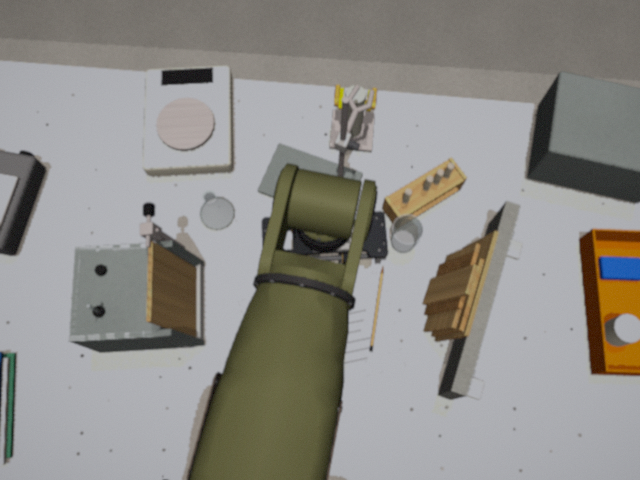

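The knob is home at scene (149,209). The bolt pin crosses over the panel's upper corner at about (150,243), the panel lies on the frame, and the five other panels still lean on the divider. I hand in.

```bash
python3 -c "
from cell import manip
s=manip.read_state();print(s['clock'],s['wrist_force']);print(manip.sign_off())"
```

```text
25.175 [ 0.13206942 -0.69997343  0.1777806 ]
the job is handed in; nothing more can be done
None
```

The tall plywood panel is standing on the box's ledge, leaning back on the window frame, and the bolt is locked over its corner. I handed the job in at about 25 s; the sign-off gives no verdict.

- **Bolt out:** I pulled the knob out 24 mm to its stop, and the pictures showed it staying out.
- **Panel:** I lifted it straight up along its lean, holding it to one side of the narrow strip. I carried it over and lowered it until it touched the ledge, then released it. It did not slip or drop.
- **Bolt home:** I pushed the knob back 24 mm until it hit the end stop.

In the last check:
- **Fit:** the panel's front face was about 9 mm off the frame, which is one panel thickness. The panel was centred between the guides to within about 1 mm.
- **Knob:** it was back where it started.
- **Pile and bench:** the other five panels were still leaning on the divider. The bench items I could see had not moved; the arm hid the mortar and wash bottle in that picture.

Two readings disagreed slightly. The camera and the robot differed by 2–3 mm on the knob's position. The panel touched the ledge about 2 mm higher than I had worked out. Neither affected the result.

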